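Release the latched key on the fume extraction box

TASK

One of the four identical yellow keys on the blue fume extraction box has been left latched down. Find it - a light tap with a fingertip tells, since the others spring back - then press that key fully home and let it spring up, so that all four keys stand up. Do not push in any of the other keys, and leave the brush, the spray can and the weld sample where they are.

Things in the scene. Friction and masses are not known exactly. Their poses are not given: they have to be found in the camera images.
- key_box: Blue control box fixed on the work surface, 130 mm (its x) by 290 mm (its y) by 75 mm high, grey top plate; place and yaw differ each time. Origin: centre of its underside; z up. The four keys stand in a row along its y axis, at y = -93, -31, +31 and +93 mm, x = 0. Each sits in a black collar, 50 by 48 mm, 7 mm above the box's top. Any one of the four places may hold the latched key.
- row_mid (a point): Fixed point of the box over the middle of the key row, at the height of an upright key's top (97 mm). Push-push keys: an upright key gives way at about 3.5 N and stiffens by 0.9 N per mm. A light tap (less than 4 mm deep, under 7 N) springs back; pushed down all its 8 mm (about 11 N) it would latch, which must not happen. Box axes, z up.
- row_low (a point): Fixed point of the box, 5 mm below row_mid: the height of the latched key's top (92 mm). The latched key feels firm up to about 6 N. Pressed fully home, 3 mm further down to 89 mm above the work surface (about 11 N, then it stops solid; 14 N makes sure), and then let go, it springs all the way up.
- key_a_top (a point): Centre of the flat, level top face of one of the four identical yellow keys, cap 36 mm (box x) by 34 mm (box y). The letters a to d are in no fixed order along the row. Top of an upright key: 97 mm above the work surface (22 mm above the box's top); of the latched one: 92 mm. Keys move straight down only, at most 8 mm below upright; which one is latched is not told.
- key_b_top (a point): Centre of the flat, level top face of one of the four identical yellow keys, cap 36 mm (box x) by 34 mm (box y). The letters a to d are in no fixed order along the row. Top of an upright key: 97 mm above the work surface (22 mm above the box's top); of the latched one: 92 mm. Keys move straight down only, at most 8 mm below upright; which one is latched is not told.
- key_c_top (a point): Centre of the flat, level top face of one of the four identical yellow keys, cap 36 mm (box x) by 34 mm (box y). The letters a to d are in no fixed order along the row. Top of an upright key: 97 mm above the work surface (22 mm above the box's top); of the latched one: 92 mm. Keys move straight down only, at most 8 mm below upright; which one is latched is not told.
- key_d_top (a point): Centre of the flat, level top face of one of the four identical yellow keys, cap 36 mm (box x) by 34 mm (box y). The letters a to d are in no fixed order along the row. Top of an upright key: 97 mm above the work surface (22 mm above the box's top); of the latched one: 92 mm. Keys move straight down only, at most 8 mm below upright; which one is latched is not told.
- brush_mid (a point): Bench brush lying loose on the work surface beyond the box, 200 mm long, 42 mm wide, 20 mm high; this point is half-way along it and half-way up. Leave it alone.
- spray_mid (a point): Loose upright green spray can with red cap, 52 mm in diameter (cap 34 mm), 120 mm high, standing beside the +y end of the box; this point is half-way up on its axis. Leave it alone.
- coupon_mid (a point): Loose steel weld sample, a T of two plates standing beside the -y end of the box: foot 100 by 50 mm, 8 mm thick, web 8 mm thick up to 53 mm high; this point is on its middle, 26 mm up. Leave it alone.

How it is judged:
On the way, in this order (a step that is already met when the one before it is completed fails the run):
1. the latched key is pressed fully home (height (world z) of any of key_a_top, key_b_top, key_c_top, key_d_top below 0.09 m).
2. all four keys stand up (height (world z) of each of key_a_top, key_b_top, key_c_top, key_d_top above 0.0955 m), for 0.2 s.
At the end, for the whole second after the job is handed in: All four keys are up (tops within 1.5 mm of 97 mm above the work surface), and the brush, spray can and weld sample are within 15 mm of where they started (all of step 2 and distance of each of brush_mid, spray_mid, coupon_mid from where it was at the start of the episode below 0.015 m); the robot touches nothing.
It fails at once if a key that was up is pushed in (two keys more than 4.5 mm down at once) (height (world z) of each of key_a_top, key_b_top below 0.0925 m or height (world z) of each of key_a_top, key_c_top below 0.0925 m or height (world z) of each of key_a_top, key_d_top below 0.0925 m or height (world z) of each of key_b_top, key_c_top below 0.0925 m or height (world z) of each of key_b_top, key_d_top below 0.0925 m or height (world z) of each of key_c_top, key_d_top below 0.0925 m).
It fails at once if the brush, spray can or weld sample is moved, lifted or knocked over (more than 15 mm) (distance of any of brush_mid, spray_mid, coupon_mid from where it was at the start of the episode above 0.015 m).
It also fails if it takes over 45 s, if anything falls off the work surface, if the arm or the gripper's body presses on something with over 40 N, if the wrist force passes 120 N, or if a joint passes its speed limit or range.

ROBOT

A 6-joint arm with a two-finger parallel gripper is mounted at the origin on the work surface. World frame = base frame: x ahead of the robot, y to its left, z up, the work surface at z = 0. Lengths are in m, angles in rad, forces in N, time in s.
With the tool pointing down it reaches from about 0.4 to 0.825 m from the base axis. Payload 7 kg.
Tool frame: the origin (TCP) lies at the very end of the fingers, on their centre line; the grasp point (between the pads) lies 19 mm behind it; x points along the fingers, y is the direction in which the jaws open and shut, and the axes are right-handed (so a half turn about x gives the same grasp; the last joint's range is limited). The gripper opens to 88 mm and grips with 3 to 60 N. Pads are 19 mm wide; open, the fingers measure 130 mm over their backs; the gripper's body (78 mm by 193 mm) begins 47 mm behind the grasp point.
Start: joints at [-0.865, 0.359, 0.012, 0, -1.224, -0.288], TCP at [0.274, -0.617, 0.227] pointing down, gripper open.
Joint ranges: [-3.07, 3.07], [-1.43, 2.12], [-1.02, 1.25], [-3.03, 1.67], [-3.05, -0], [-3.03, 3.03]. Speed limits (rad/s): [2.39, 2.39, 3.01, 3.14, 3.14, 3.14].

INTERFACE

Orientations are given as [roll, pitch, yaw] about the fixed x, y, z axes, in that order (R = Rz(yaw) Ry(pitch) Rx(roll)).
In Python, from station import arm, cams gives the robot as it stands. The module is installed in compiled form; this text tells all that it offers.
- The arm moves only by the tool carry_out, never from a script. Its argument "deltas" is a list of rows, each a list of 6 numbers: the shift along the tool's x, y, z in units of 0.04 m (1.0 is 0.04 m), then the turn, a rotation vector about the tool's x, y, z in units of 4 degrees (1.0 is 4 degrees). In form: [[tx, ty, tz, ax, ay, az], ...]. A call has 1 to 5 rows; each row shifts and turns the pose as measured when the row begins, along the tool's axes as they then stand; what a row does not reach is not made up. A row lasts 1/10 s, in which the tool goes at most 50 mm and 8.59 degrees, less where a joint would pass 70% of its speed; a pose out of reach is approached as far as the arm can. A call with a number of a shift or a turn outside -1 to 1 is refused whole. A call with a gripper value outside its range is refused whole. "hand" is the closure, from 0 (fully open) to 1 (shut), set as the call begins (left out, the last holds). The fingers move at their own pace and stop on an object; "newtons" is the grip in N (left out, the last holds). Time passes only in rows, so rows that do not move let the fingers close. It gives the time, the measured TCP pose, the force and the opening at its end, in the units of the state.
- arm.get_state(): the state, without advancing time (a new reading comes with each control period).
- cams.grab_frame(name): name is "scene" or "top" or "wrist"; returns a dict with "pixels" (420x560x3 uint8, red, green, blue), "fx", "fy", "cx", "cy" (pixels), "T" (4x4, takes a point from camera to world coordinates); the wrist camera has in their place "hand_eye" (4x4, takes a point from camera to tool coordinates, whose origin is the TCP and whose axes are the tool frame's). Camera axes: x right, y up, looking along -z (the intrinsics and any distortion apply to the point x, -y, -z); pixel columns grow to the right and rows downward; lengths in m; the calibration is good to about 2 mm. A picture is of the moment at which its call begins: read the wrist's pose just before it. There is no depth.
- arm.job_done(): hands the job in, once; it reports no verdict.
The state is a dict: "t": time; "q": joint angles; "qd": joint speeds; "joint_efforts": joint torques, N m; "eef_pos": TCP position; "ee_rot": TCP orientation; "force": force on the tool from outside, world axes, zero at the start; "moment": the same for the moment, N m; "width": finger opening in m.
Only numpy, scipy, OpenCV 4.12 (cv2) and the standard library are available. Lean on these libraries where they do the work, as an engineer would, in place of code of your own. Each camera call takes 0.05 s, during which the arm holds its last target.

## Working session

There is one attempt and no reset: what is moved stays moved. The work goes in short steps, Python scripts to look and compute and a tool call to move; the robot and the scene stay as the last step left them, time stands still between calls to the robot, and variables do not carry over. Pictures are saved under pics/ and viewed, and the job is handed in when it is done.

Besides the shell and the picture viewer there is one more tool, called as name(argument=value, ...) on one line, values as JSON. carry_out: Moves the arm, as the interface text tells. Shifts and turns lie within -1 to 1; 1 stands for 0.04 m of shift or 4 degrees of turn. Its arguments: {"type":"object","properties":{"deltas":{"type":"array","items":{"type":"array","items":{"type":"number","minimum":-1,"maximum":1}}},"hand":{"type":"number"},"newtons":{"type":"number"}},"required":["deltas"]}

```bash
mkdir -p pics
python3 - <<'E'
from station import arm,cams
import cv2
print(arm.get_state())
for n in ["scene","top"]:
    f=cams.grab_frame(n); cv2.imwrite(f"pics/{n}0.png",f["pixels"][:,:,::-1]); print(n,f["fx"],f["fy"],f["cx"],f["cy"],f["T"],[k for k in f])
E
```

```text
{'t': 0.0, 'q': array([-8.64889075e-01,  3.59395464e-01,  1.10480848e-02, -3.47518710e-04,
       -1.22412164e+00, -2.88132493e-01]), 'qd': array([-0.00020223, -0.00151625,  0.00114238,  0.00073293,  0.00058801,
       -0.00055685]), 'joint_efforts': array([-1.54287100e-03, -5.82713413e+01,  2.93057227e+01,  6.99752927e+00,
        6.93239534e-03, -1.30689054e-04]), 'eef_pos': array([ 0.27365213, -0.61648983,  0.22561294]), 'ee_rot': array([1.6660761 , 1.56909202, 2.08373251]), 'force': array([-0.78562502,  0.38308778,  0.23067558]), 'moment': array([ 0.0119996 , -0.01995433, -0.02856094]), 'width': 0.08758531330528256}
scene 416.8070940009539 416.8070940009539 277.6484514157275 211.1428630355656 [[ 0.71207651 -0.42963333  0.55530375  1.12479036]
 [ 0.70197965  0.45041869 -0.55167706 -0.43411271]
 [-0.01310034  0.7826482   0.62232642  0.65912176]
 [ 0.          0.          0.          1.        ]] ['pixels', 'fx', 'fy', 'cx', 'cy', 'T']
top 390.3125660763998 390.3125660763998 280.4195678490389 216.11270242911476 [[-0.00573196  0.99176204 -0.12796562  0.47417245]
 [-0.99952069 -0.00957538 -0.02943987  0.04718282]
 [-0.03042267  0.12773553  0.99134156  0.90838982]
 [ 0.          0.          0.          1.        ]] ['pixels', 'fx', 'fy', 'cx', 'cy', 'T']
```

View pics/scene0.png

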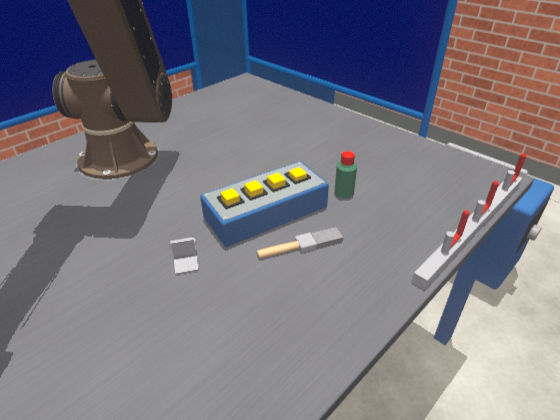

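View pics/top0.png

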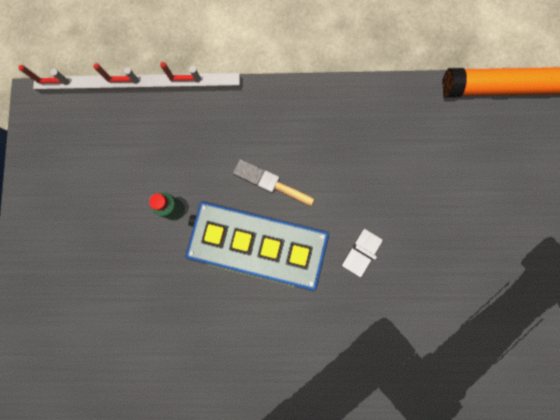

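The scene view shows the box mid-frame, keys at about (230,198), (255,188), (276,181), (298,174). In the top view they are at (214,235), (242,241), (270,248), (299,256), with the can at (162,204), brush around (273,182) and weld sample at (363,253).

```bash
cat > h.py <<'E'
import numpy as np,cv2
from scipy.spatial.transform import Rotation as R
def ray(f,u,v,T=None):
    T=f["T"] if T is None else T
    d=np.array([(u-f["cx"])/f["fx"],-(v-f["cy"])/f["fy"],-1.])
    return T[:3,3],T[:3,:3]@d
def plane(f,u,v,z,T=None):
    o,d=ray(f,u,v,T); return o+d*(z-o[2])/d[2]
def keys(f,thr=(200,190,90),amin=40):
    p=f["pixels"].astype(int); m=((p[...,0]>thr[0])&(p[...,1]>thr[1])&(p[...,2]<thr[2])).astype(np.uint8)
    n,l,s,c=cv2.connectedComponentsWithStats(m)
    return [(c[i],s[i,4]) for i in range(1,n) if s[i,4]>amin]
E
python3 - <<'E'
from h import *
from station import arm,cams
ft=cams.grab_frame("top"); fs=cams.grab_frame("scene")
kt=sorted(keys(ft),key=lambda k:k[0][0]); ks=sorted(keys(fs,(225,215,90)),key=lambda k:-k[0][0])
print([(k[0].round(1),k[1]) for k in kt]);print([(k[0].round(1),k[1]) for k in ks])
P=np.array([plane(ft,*k[0],.097) for k in kt]);print(P.round(4))
d=P[0]-P[3];print("len",np.linalg.norm(d),"yaw",np.degrees(np.arctan2(-d[0],d[1])))
if len(ks)==4:
  for a,b in zip(kt,ks):
    o1,d1=ray(ft,*a[0]);o2,d2=ray(fs,*b[0])
    x=np.linalg.lstsq(np.c_[d1,-d2],o2-o1,rcond=None)[0]
    p=o1+d1*x[0];q=o2+d2*x[1];print(((p+q)/2).round(4),(p-q).round(4))
p=fs["pixels"][155:215,215:315,::-1];cv2.imwrite("pics/sc_zoom.png",cv2.resize(p,None,fx=8,fy=8,interpolation=cv2.INTER_NEAREST))
s=arm.get_state();print(R.from_euler('xyz',s["ee_rot"]).as_matrix().round(3))
f=cams.grab_frame("wrist");print(f["hand_eye"].round(3),[ (k,f[k]) for k in f if k not in("pixels","hand_eye")]);cv2.imwrite("pics/w0.png",f["pixels"][:,:,::-1])
E
```

```text
[(array([213.3, 233.7]), np.int32(242)), (array([241.3, 240.6]), np.int32(250)), (array([269.9, 247.9]), np.int32(254)), (array([298.9, 255.1]), np.int32(254))]
[(array([297.3, 171.7]), np.int32(91)), (array([275.7, 177.6]), np.int32(99)), (array([253.1, 185.4]), np.int32(105)), (array([229.3, 193.6]), np.int32(113))]
[[0.5431 0.2123 0.097 ]
 [0.5281 0.1533 0.097 ]
 [0.5126 0.0935 0.097 ]
 [0.4974 0.0336 0.097 ]]
len 0.1844183860098575 yaw -14.349019743024005
[0.5437 0.2135 0.0921] [-0.0004 -0.0005 -0.0001]
[0.5282 0.1534 0.0969] [-0.0002 -0.0003 -0.0001]
[0.5127 0.0936 0.0968] [-0.0002 -0.0002 -0.    ]
[0.4974 0.0337 0.0969] [-0.0001 -0.0001 -0.    ]
[[-0.001 -0.406  0.914]
 [ 0.001  0.914  0.406]
 [-1.     0.001 -0.   ]]
[[-0.001  0.264 -0.964 -0.158]
 [ 1.     0.001 -0.001 -0.   ]
 [ 0.    -0.964 -0.264 -0.071]
 [ 0.     0.     0.     1.   ]] [('fx', 323.8930124820355), ('fy', 323.8930124820355), ('cx', 276.6406789559795), ('cy', 212.97481014782895)]
```

View pics/sc_zoom.png

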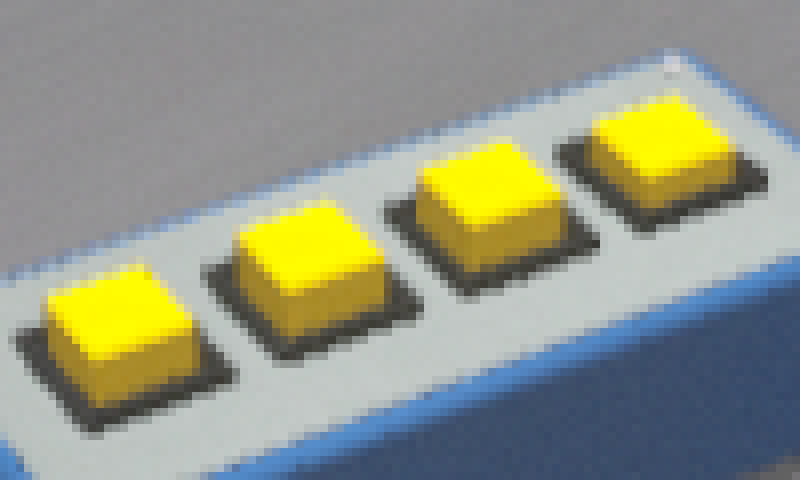

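View pics/w0.png

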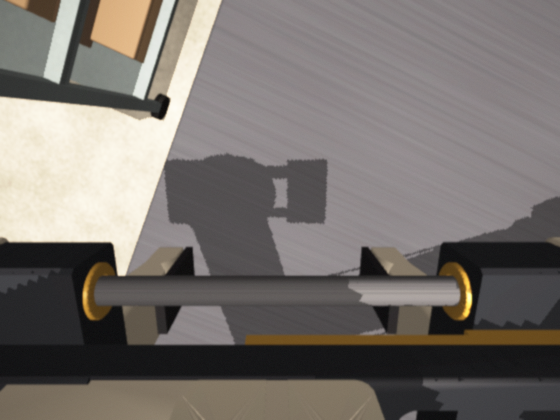

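Triangulation puts the +y-end key (image far right in the scene view) at 92 mm and the others at 97 mm. The zoom agrees: the upper-right key stands lower, with shorter sides. I'll go there with the fingers shut, staying high.

carry_out(deltas=[[0, 0.5, 0.45, 0, 0, 0], [0, 0.8, 0.72, 0, 0, 0], [0, 0.8, 0.72, 0, 0, 0], [0, 0.8, 0.72, 0, 0, 0], [0, 0.8, 0.72, 0, 0, 0]], hand=1, newtons=20)

```text
t: 0.75
eef_pos: [0.335, -0.4255, 0.2229]
ee_rot: [2.087, 1.566, 2.497]
force: [2.2, 0.0, 0.5]
width: 0.0534
```

carry_out(deltas=[[0, 0.8, 0.72, 0, 0, 0], [0, 0.8, 0.72, 0, 0, 0], [0, 0.8, 0.72, 0, 0, 0], [0, 0.8, 0.72, 0, 0, 0], [0, 0.8, 0.72, 0, 0, 0]])

```text
t: 1.25
eef_pos: [0.4041, -0.2132, 0.2239]
ee_rot: [1.654, 1.568, 2.063]
force: [0.8, -0.1, -0.8]
width: 0.0131
```

```bash
cat > go.py <<'E'
from h import *
from station import arm
import sys
s=arm.get_state();M=R.from_euler('xyz',s["ee_rot"]).as_matrix()
t=np.array([float(a) for a in sys.argv[1:4]])
print("t",s["t"],s["eef_pos"].round(4),"F",s["force"].round(2),"w",s["width"]);print("toolx",M[:,0].round(4),"units",(M.T@(t-s["eef_pos"])/.04).round(3),"q",s["q"].round(2))
E
python3 go.py .5437 .2133 .16
python3 - <<'E'
from h import *
from station import cams
f=cams.grab_frame("top")
print(plane(f,158,202,.12))
E
```

```text
t 1.25 [ 0.4041 -0.2132  0.2239] F [ 0.8  -0.05 -0.77] w 0.013098826008870058
toolx [-0.0013  0.0023 -1.    ] units [1.617 8.388 7.445] q [-0.05 -0.01 -0.45 -0.   -1.13 -1.11]
[0.6077971  0.32358309 0.12      ]
```

carry_out(deltas=[[0, 0.8, 0.71, 0, 0, 0], [0, 0.8, 0.71, 0, 0, 0], [0, 0.8, 0.71, 0, 0, 0], [0, 0.8, 0.71, 0, 0, 0], [0, 0.8, 0.71, 0, 0, 0]])

```text
t: 1.8
eef_pos: [0.4727, 0.0007, 0.2265]
ee_rot: [0.37, 1.565, 0.779]
force: [1.2, -0.1, -0.7]
width: 0.0002
```

carry_out(deltas=[[0, 0.8, 0.71, 0, 0, 0], [0, 0.8, 0.71, 0, 0, 0], [0, 0.6, 0.5, 0, 0, 0], [0, 0.3, 0.3, 0, 0, 0], [0, 0, 0, 0, 0, 0]])

```text
t: 2.3
eef_pos: [0.5162, 0.138, 0.2275]
ee_rot: [0.293, 1.563, 0.708]
force: [-0.9, -0.6, -1.0]
width: 0.0007
```

```bash
python3 go.py .5437 .2133 .13
```

```text
t 2.3 [0.5162 0.138  0.2275] F [-0.92 -0.57 -0.96] w 0.0007313067823705582
toolx [ 0.0057  0.0049 -1.    ] units [2.451 1.44  1.371] q [ 0.63  0.12 -0.3  -0.   -1.14 -1.78]
```

carry_out(deltas=[[0, 0.6, 0.6, 0, 0, 0], [0, 0.5, 0.5, 0, 0, 0], [0, 0.3, 0.25, 0, 0, 0], [0.4, 0, 0, 0, 0, 0], [0.8, 0, 0, 0, 0, 0]])

```text
t: 2.8
eef_pos: [0.5458, 0.2115, 0.1833]
ee_rot: [0.216, 1.557, 0.629]
force: [-0.5, 0.4, -0.5]
width: 0.0003
```

carry_out(deltas=[[0.5, 0, 0, 0, 0, 0], [0, 0, 0, 0, 0, 0], [0, 0, 0, 0, 0, 0]])

```text
t: 3.1
eef_pos: [0.5437, 0.2079, 0.1594]
ee_rot: [0.276, 1.564, 0.687]
force: [-0.2, 0.3, 0.4]
width: 0.0007
```

```bash
python3 go.py .5437 .2133 .11
```

```text
t 3.1 [0.5437 0.2079 0.1594] F [-0.23  0.28  0.36] w 0.0006612790841797023
toolx [ 0.0054  0.0045 -1.    ] units [1.237 0.12  0.046] q [ 0.7   0.26 -0.3   0.   -1.01 -1.86]
```

carry_out(deltas=[[0.5, 0.12, 0.05, 0, 0, 0], [0.5, 0, 0, 0, 0, 0], [0.2, 0.05, 0.03, 0, 0, 0], [0, 0, 0, 0, 0, 0], [0, 0, 0, 0, 0, 0]])

```text
t: 3.6
eef_pos: [0.5476, 0.216, 0.1176]
ee_rot: [0.189, 1.555, 0.6]
force: [0.3, -0.1, -0.0]
width: 0.0002
```

```bash
python3 go.py .5437 .2133 .092
python3 - <<'E'
from station import cams
import cv2
f=cams.grab_frame("scene");p=f["pixels"][100:240,190:390,::-1];cv2.imwrite("pics/s1.png",cv2.resize(p,None,fx=4,fy=4))
E
```

```text
t 3.6 [0.5476 0.216  0.1176] F [ 0.27 -0.08 -0.  ] w 0.00016301394527686996
toolx [ 0.0134  0.0091 -0.9999] units [ 0.637 -0.026 -0.127] q [ 0.71  0.3  -0.34  0.   -0.91 -1.87]
```

View pics/s1.png

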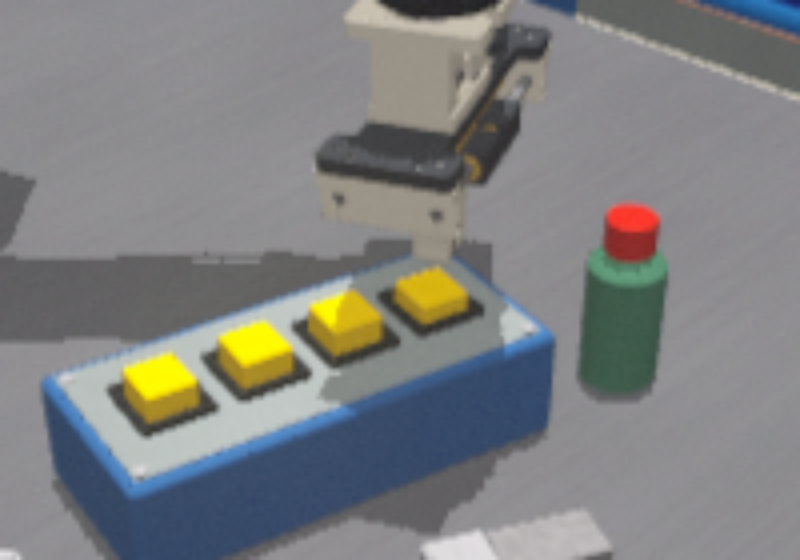

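The fingertip, at about (432,240) in the zoom, hangs centred over the +y-end key at (432,290), well clear of the can. I'll descend to a light tap.

carry_out(deltas=[[0.3, 0, -0.1, 0, 0, 0], [0.2, 0, 0, 0, 0, 0], [0, 0, 0, 0, 0, 0], [0, 0, 0, 0, 0, 0]])

```text
t: 4.05
eef_pos: [0.5446, 0.2149, 0.0978]
ee_rot: [0.197, 1.551, 0.608]
force: [0.2, -0.2, 0.0]
width: 0.0006
```

```bash
python3 go.py .5437 .2133 .092
```

```text
t 4.05 [0.5446 0.2149 0.0978] F [ 0.2  -0.18  0.02] w 0.0005657403250972596
toolx [ 0.0159  0.011  -0.9998] units [ 0.145 -0.029 -0.04 ] q [ 0.71  0.32 -0.37  0.   -0.86 -1.87]
```

carry_out(deltas=[[0.05, 0, 0, 0, 0, 0], [0, 0, 0, 0, 0, 0]])

```text
t: 4.25
eef_pos: [0.5447, 0.215, 0.0958]
ee_rot: [0.192, 1.551, 0.602]
force: [-0.5, -0.5, 0.3]
width: 0.0005
```

carry_out(deltas=[[0.05, 0, 0, 0, 0, 0], [0, 0, 0, 0, 0, 0]])

```text
t: 4.45
eef_pos: [0.545, 0.2152, 0.0938]
ee_rot: [0.192, 1.551, 0.602]
force: [-0.3, 0.2, 0.1]
width: 0.0003
```

carry_out(deltas=[[0.05, 0, 0, 0, 0, 0]])

```text
t: 4.55
eef_pos: [0.5453, 0.2154, 0.0921]
ee_rot: [0.187, 1.55, 0.598]
force: [-0.4, 0.6, 5.7]
width: 0.0003
```

No force until 92 mm, so this is the latched key. Pressing it home.

carry_out(deltas=[[0.05, 0, 0, 0, 0, 0]])

```text
t: 4.65
eef_pos: [0.5454, 0.2154, 0.0907]
ee_rot: [0.176, 1.55, 0.587]
force: [-5.3, -1.6, 8.9]
width: 0.001
```

carry_out(deltas=[[0.05, 0, 0, 0, 0, 0]])

```text
t: 4.75
eef_pos: [0.5454, 0.2153, 0.0894]
ee_rot: [0.166, 1.55, 0.577]
force: [-5.1, -1.6, 12.4]
width: 0.0004
```

carry_out(deltas=[[0.05, 0, 0, 0, 0, 0]])

```text
t: 4.85
eef_pos: [0.5455, 0.2154, 0.0891]
ee_rot: [0.144, 1.55, 0.556]
force: [-10.5, -0.8, 23.3]
width: 0.0005
```

carry_out(deltas=[[0.04, 0, 0, 0, 0, 0]])

```text
t: 4.95
eef_pos: [0.5454, 0.2154, 0.0892]
ee_rot: [0.129, 1.549, 0.542]
force: [-7.3, -0.8, 17.2]
width: 0.0003
```

It stopped solid at 89 mm under 17–23 N. Now lifting.

carry_out(deltas=[[-0.2, 0, 0, 0, 0, 0], [-0.5, 0, 0, 0, 0, 0], [-1, 0, 0, 0, 0, 0], [-1, 0, 0, 0, 0, 0], [-1, 0, 0, 0, 0, 0]])

```text
t: 5.45
eef_pos: [0.5398, 0.2119, 0.237]
ee_rot: [0.071, 1.56, 0.483]
force: [0.4, 0.8, -0.5]
width: 0.0006
```

carry_out(deltas=[[0, -1, -0.5, 0, 0, 0], [0, -1, -0.5, 0, 0, 0], [0, -1, -0.5, 0, 0, 0], [0, -1, -0.5, 0, 0, 0], [0, 0, 0, 0, 0, 0]])

```text
t: 5.95
eef_pos: [0.5339, 0.0306, 0.2445]
ee_rot: [0.051, 1.545, 0.469]
force: [0.0, 0.9, -0.4]
width: 0.0004
```

carry_out(deltas=[[0, -1, -0.5, 0, 0, 0], [0, -1, -0.5, 0, 0, 0], [0, -1, -0.5, 0, 0, 0], [0, -0.5, -0.2, 0, 0, 0], [0, 0, 0, 0, 0, 0]])

```text
t: 6.45
eef_pos: [0.5287, -0.1301, 0.2437]
ee_rot: [0.027, 1.542, 0.445]
force: [0.1, -0.0, -0.6]
width: 0.0007
```

Run:
```python
from h import *
from station import arm,cams
ft=cams.grab_frame("top"); fs=cams.grab_frame("scene")
kt=sorted(keys(ft),key=lambda k:k[0][0]); ks=sorted(keys(fs,(225,215,90)),key=lambda k:-k[0][0])
print(len(kt),len(ks))
for a,b in zip(kt,ks):
    o1,d1=ray(ft,*a[0]);o2,d2=ray(fs,*b[0])
    x=np.linalg.lstsq(np.c_[d1,-d2],o2-o1,rcond=None)[0]
    print(((o1+d1*x[0]+o2+d2*x[1])/2).round(4))
s=arm.get_state();print(s["t"],s["eef_pos"],s["force"])
cv2.imwrite("pics/end.png",np.hstack([cv2.resize(fs["pixels"][100:300,150:400],(400,320)),cv2.resize(ft["pixels"][120:320,130:380],(400,320))])[:,:,::-1])
```

```text
0 3
6.55 [ 0.52879272 -0.12825046  0.24377723] [-0.77578214 -0.21093769 -0.34361595]
```

View pics/end.png

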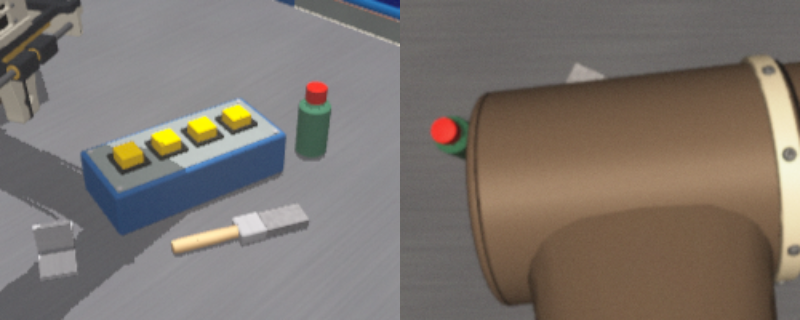

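All objects look in place, but the arm hides the top view. I'll move back further and re-measure.

carry_out(deltas=[[0, -0.8, -0.8, 0, 0, 0], [0, -0.8, -0.9, 0, 0, 0], [0, -0.8, -0.9, 0, 0, 0], [0, -0.9, -0.6, 0, 0, 0], [0, -0.9, -0.6, 0, 0, 0]])

```text
t: 7.05
eef_pos: [0.4618, -0.3401, 0.2402]
ee_rot: [-0.002, 1.538, 0.433]
force: [0.9, 0.2, -0.3]
width: 0.0004
```

carry_out(deltas=[[0, -1, -0.3, 0, 0, 0], [0, -1, -0.3, 0, 0, 0], [0, -1, -0.3, 0, 0, 0], [0, -1, -0.3, 0, 0, 0], [0, 0, 0, 0, 0, 0]])

```text
t: 7.55
eef_pos: [0.4897, -0.51, 0.2379]
ee_rot: [-0.005, 1.537, 0.434]
force: [0.4, 1.7, -0.8]
width: 0.0002
```

Run:
```python
from h import *
from station import arm,cams
ft=cams.grab_frame("top"); fs=cams.grab_frame("scene")
kt=sorted(keys(ft),key=lambda k:k[0][0]); ks=sorted(keys(fs,(225,215,90)),key=lambda k:-k[0][0])
print(len(kt),len(ks))
for a,b in zip(kt,ks):
    o1,d1=ray(ft,*a[0]);o2,d2=ray(fs,*b[0])
    x=np.linalg.lstsq(np.c_[d1,-d2],o2-o1,rcond=None)[0]
    print(((o1+d1*x[0]+o2+d2*x[1])/2).round(4))
s=arm.get_state();print(s["t"],s["eef_pos"],s["force"])
cv2.imwrite("pics/end2.png",np.hstack([cv2.resize(fs["pixels"][100:300,150:400],(400,320)),cv2.resize(ft["pixels"][120:320,130:380],(400,320))])[:,:,::-1])
a=cv2.imread("pics/top0.png")
print("diff px on can/brush/coupon:",[int((np.abs(a[r][:,:,::-1].astype(int)-ft["pixels"][r]).max(2)>60).sum()) for r in (np.s_[185:222,140:185],np.s_[150:200,225:318],np.s_[225:280,338:388])])
```

```text
4 4
[0.5435 0.2138 0.0971]
[0.5281 0.1535 0.0968]
[0.5126 0.0937 0.0967]
[0.4974 0.0337 0.0969]
7.65 [ 0.48957854 -0.50681832  0.23878598] [ 0.12089322 -0.1556466  -0.30794197]
diff px on can/brush/coupon: [0, 0, 0]
```

View pics/end2.png

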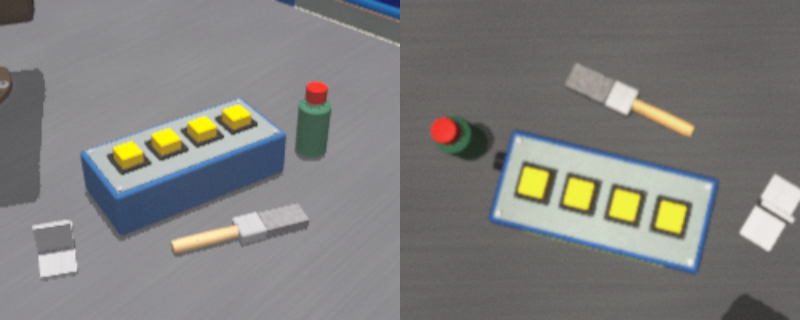

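All four keys measure about 97 mm, the loose objects haven't moved, and the arm is clear.

```bash
python3 -c "
from station import arm
print(arm.job_done())"
```

```text
the job is handed in; nothing more can be done
None
```

The latched key was the one at the +y end of the box, next to the spray can. I pressed it home, it sprang back up, and I handed the job in after about 8 s of the 45 s.

- **Finding it:** Measured from two cameras, its top was at 92.1 mm and the other three at about 97 mm. A fingertip tap agreed: there was no force until 92 mm, then it felt firm. I did not tap the other three keys.
- **Pressing:** It stopped solid at about 89 mm. The force peaked at 23 N upward with 10 N sideways, more than the 14 N needed but well under the limits.
- **Last checks:** All four key tops measured 96.7–97.1 mm. The brush, spray can and weld sample showed no change in the top view. The arm was clear of everything, with the force reading close to zero.
- **Failed check:** The first camera check after lifting did not work because the arm blocked the top view. I moved the arm back and repeated it. The other checks agreed with each other.

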